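# Put the polishing wheels back in order of size

### The job

Lay the four felt polishing wheels back on the wooden board in order of size, each lying flat and centred on its own black pad: the smallest on the pad next to the brass end stop, then ever larger to the largest on the pad farthest from it. Leave the jar of polish standing where it is.

Things in the scene. Friction and masses are not known exactly. Their poses are not given: they have to be found in the camera images.
- wheel_28: loose hard-felt polishing wheel lying flat: a plain disc 28 mm in diameter, 24 mm thick, brown rim, cream face and small brass bush on top (the smallest of the four). Origin: centre of its underside; z up, yaw means nothing. Rigid, 14 to 77 g; grip across the rim, in any direction
- wheel_40: loose hard-felt polishing wheel lying flat: a plain disc 40 mm in diameter, 24 mm thick, brown rim, cream face and small brass bush on top (second smallest of the four). Origin: centre of its underside; z up, yaw means nothing. Rigid, 14 to 77 g; grip across the rim, in any direction
- wheel_52: loose hard-felt polishing wheel lying flat: a plain disc 52 mm in diameter, 24 mm thick, brown rim, cream face and small brass bush on top (second largest of the four). Origin: centre of its underside; z up, yaw means nothing. Rigid, 14 to 77 g; grip across the rim, in any direction
- wheel_64: loose hard-felt polishing wheel lying flat: a plain disc 64 mm in diameter, 24 mm thick, brown rim, cream face and small brass bush on top (the largest of the four). Origin: centre of its underside; z up, yaw means nothing. Rigid, 14 to 77 g; grip across the rim, in any direction
- pad_a: one end of the row of four pads a, b, c, d on the fixed wooden board (80 x 390 mm, 12 mm thick, flat on the bench), 80 mm from centre to centre: fixed black rubber disc, 56 mm across, 2 mm thick. Origin: centre of its underside, 12 mm above the bench (a wheel on it has its underside at 14 mm). x points across the board, y along the row from pad_d towards pad_a
- pad_b: second pad of the row, next to pad_a: fixed black rubber disc, 56 mm across, 2 mm thick. Origin: centre of its underside, 12 mm above the bench (a wheel on it has its underside at 14 mm). x points across the board, y along the row from pad_d towards pad_a
- pad_c: third pad of the row, between pad_b and pad_d: fixed black rubber disc, 56 mm across, 2 mm thick. Origin: centre of its underside, 12 mm above the bench (a wheel on it has its underside at 14 mm). x points across the board, y along the row from pad_d towards pad_a
- pad_d: other end pad of the row: fixed black rubber disc, 56 mm across, 2 mm thick. Origin: centre of its underside, 12 mm above the bench (a wheel on it has its underside at 14 mm). x points across the board, y along the row from pad_d towards pad_a
- stop: fixed brass end stop on the board: block 60 mm across the board, 18 mm along it, 30 mm high (top 42 mm above the bench). It stands 60 mm (centre to centre) beyond an end pad, pad_a or pad_d; which one varies. The other end has only a flat screw head. Origin: centre of its underside, 12 mm above the bench
- jar: loose closed amber glass jar of polish with a steel lid and paper label, 44 mm diameter, 62 mm high, 150 g, standing among the wheels (their centres at least 90 mm away). Origin: centre of its underside. It stays where it is
Mind the look-alikes: they are no part of the job. Leave any purple look-alike of the wheel_40 alone.

How it is judged (in metres and radians):
At the end, for the whole second after the job is handed in: Counting from the brass stop, the pads carry the 28, 40, 52 and 64 mm wheels in that order; each wheel's centre is within 12 mm of its pad's centre, its underside 10 to 18 mm above the bench (resting on the pad), lying flat (tilt under 0.12 rad) and still (under 0.02 m/s) (((horizontal distance between stop and pad_a below 0.12 m and horizontal distance between wheel_28 and pad_a below 0.012 m and horizontal distance between wheel_40 and pad_b below 0.012 m and horizontal distance between wheel_52 and pad_c below 0.012 m and horizontal distance between wheel_64 and pad_d below 0.012 m) or (horizontal distance between stop and pad_d below 0.12 m and horizontal distance between wheel_28 and pad_d below 0.012 m and horizontal distance between wheel_40 and pad_c below 0.012 m and horizontal distance between wheel_52 and pad_b below 0.012 m and horizontal distance between wheel_64 and pad_a below 0.012 m)) and height (world z) of wheel_28 between 0.01 and 0.018 m and angle between each of wheel_28, wheel_40, wheel_52, wheel_64's own z axis and vertical below 0.12 rad and linear speed of each of wheel_28, wheel_40, wheel_52, wheel_64 below 0.02 m/s and height (world z) of wheel_40 between 0.01 and 0.018 m and height (world z) of wheel_52 between 0.01 and 0.018 m and height (world z) of wheel_64 between 0.01 and 0.018 m); the robot touches nothing.
It fails at once if the jar is knocked over or shifted by more than 30 mm (angle between jar's own z axis and vertical above 0.3 rad or distance of jar from where it was at the start of the episode above 0.03 m).
It also fails if it takes over 88 s, if anything falls off the work surface, if the arm or the gripper's body presses on something with over 40 N, if the wrist force passes 120 N, or if a joint passes its speed limit or range.

### The arm

A 7-joint arm with a two-finger parallel gripper is mounted at the origin on the work surface. World frame = base frame: x ahead of the robot, y to its left, z up, the work surface at z = 0. Lengths are in m, angles in degrees, forces in N, time in s.
With the tool pointing down it reaches from about 0.4 to 0.85 m from the base axis. Payload 10.4 kg.
Tool frame: the origin (TCP) lies on the centre line of the jaws, within the pads' length; the fingertips stand 25 mm ahead of it and the grasp point (between the pads) lies 6 mm ahead of it; x points along the fingers, y is the direction in which the jaws open and shut, and the axes are right-handed (so a half turn about x gives the same grasp; the last joint's range is limited). The gripper opens to 85 mm and grips with 20 to 120 N. Pads are 22 mm wide; open, the fingers measure 114 mm over their backs; the gripper's body (76 mm by 85 mm) begins 54 mm behind the grasp point. The pads swing forward as they close: fully open they stand 13 mm farther back than shut.
Start: joints at [71.929, 19.034, -3.707, 83.658, 1.238, 77.344, -5.071], TCP at [0.18, -0.598, 0.256] pointing down, gripper open.
Joint ranges: [-148.97, 148.97], [-28.65, 121.19], [-84.17, 76.75], [9.2, 138.47], [-72.65, 252.65], [3.7, 117.97], [-149.18, 149.18]. Speed limits (degrees/s): [127.2, 127.2, 159.86, 159.86, 180, 180, 180].

### API

Orientations are given as a 3x3 rotation matrix whose columns are the frame's x, y, z axes.
In Python, from plant import env gives the robot as it stands.
- The arm moves only by the shell command python3 -m creep 'ROWS' [FORCE]. ROWS is JSON, a list of rows, each an object with "xyz": the shift along the tool's x, y, z as a fraction of full scale, a list of three; "twist": the turn about the tool's x as a fraction of full scale; "claw": the finger opening in mm, from 0 to 85.4. In form: [{"xyz": [dx, dy, dz], "twist": twist, "claw": claw}, ...]. A call has 1 to 12 rows; each row is the pose to reach, as a shift and turn from the pose measured when the call began, along the tool's axes at that moment, turning the shorter way round; what a row does not reach only later rows make up. Full scale, the value 1, is 0.2 m for a shift and 180 degrees for a turn. A row lasts 1/12 s, in which the tool goes at most 41.7 mm and 7.16 degrees, less where a joint would pass 70% of its speed; a pose out of reach is approached as far as the arm can. A call with a number of a shift or a turn outside -1 to 1 is refused whole. A call with a gripper value outside its range is refused whole. The fingers move at their own pace and stop on an object; FORCE is the grip in N (left out, the last holds). Time passes only in rows, so rows that repeat a pose let the fingers close. It gives the time, the measured TCP pose, the force and the opening at its end, in the units of the state.
- env.state(): the state, without advancing time (a new reading comes with each control period).
- env.grab_frame(name): name is "scene" or "top" or "wrist"; returns a dict with "pixels" (480x640x3 uint8, red, green, blue), "fov_y" (degrees; the focal length in pixels is half the picture's height over the tangent of half this angle, whatever the lens; pixels are square), "cx", "cy" (the principal point, pixels), "world_from_camera" (4x4, takes a point from camera to world coordinates); the wrist camera has in their place "tool_from_camera" (4x4, takes a point from camera to tool coordinates, whose origin is the TCP and whose axes are the tool frame's). Camera axes: x right, y down, z forward; pixel columns grow to the right and rows downward; lengths in m; the calibration is good to about 2 mm. A picture is of the moment at which its call begins: read the wrist's pose just before it. There is no depth.
- env.job_done(): hands the job in, once; it reports no verdict.
The state is a dict: "clock": time; "q": joint angles; "qvel": joint speeds; "effort": joint torques, N m; "position": TCP position; "tool_rot": TCP orientation; "wrist_force": force on the tool from outside, world axes, zero at the start; "moment": the same for the moment, N m; "grip_width": opening from 0.0 (shut) to 1.0 (fully open).
Only numpy, scipy, OpenCV 4.12 (cv2) and the standard library are available. Lean on these libraries where they do the work, as an engineer would, in place of code of your own. Each camera call takes 0.05 s, during which the arm holds its last target. There are 200 camera calls.

## Working session

There is one attempt and no reset: what is moved stays moved. The work goes in short steps, Python scripts to look and compute and a shell command to move; the robot and the scene stay as the last step left them, time stands still between calls to the robot, and variables do not carry over. Pictures are saved under pics/ and viewed, about 12 in all and at most 16, crops included, and the job is handed in when it is done.

```bash
mkdir -p pics; ls; cat > h.py <<'E'
import numpy as np, cv2, json
from plant import env
def snap(name,fn):
    s=env.state(); f=env.grab_frame(name)
    cv2.imwrite(f'pics/{fn}.png',f['pixels'][:,:,::-1])
    T=np.array(f.get('world_from_camera',np.eye(4)))
    if 'tool_from_camera' in f:
        W=np.eye(4);W[:3,:3]=s['tool_rot'];W[:3,3]=s['position'];T=W@np.array(f['tool_from_camera'])
    F=240/np.tan(np.radians(f['fov_y'])/2)
    json.dump(dict(T=T.tolist(),F=F,cx=f['cx'],cy=f['cy']),open(f'pics/{fn}.json','w'))
    return f['pixels']
def pt(fn,u,v,z):
    c=json.load(open(f'pics/{fn}.json'));T=np.array(c['T'])
    d=T[:3,:3]@np.array([(u-c['cx'])/c['F'],(v-c['cy'])/c['F'],1]);o=T[:3,3]
    return (o+d*(z-o[2])/d[2])
def st():
    s=env.state();print('t',round(s['clock'],2),'p',np.round(s['position'],4),'g',round(s['grip_width'],3),'F',np.round(s['wrist_force'],1),'q',np.round(s['q'],0));print(np.round(s['tool_rot'],3))
E
python3 - <<'E'
from h import *
snap('top','top0');snap('scene','scene0');st()
E
```

```text
pics
t 0.1 p [ 0.1803 -0.5981  0.2556] g 1.001 F [ 1.   0.5 -0.1] q [72. 19. -4. 84.  1. 77. -5.]
[[-0.     0.289 -0.957]
 [ 0.001 -0.957 -0.289]
 [-1.    -0.001  0.   ]]
```

View pics/top0.png

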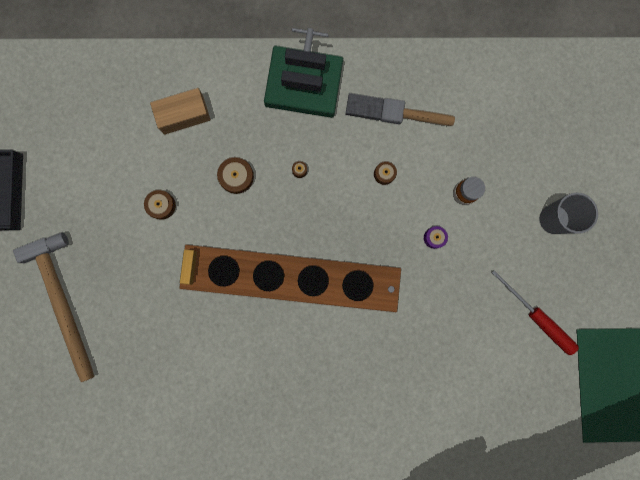

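View pics/scene0.png

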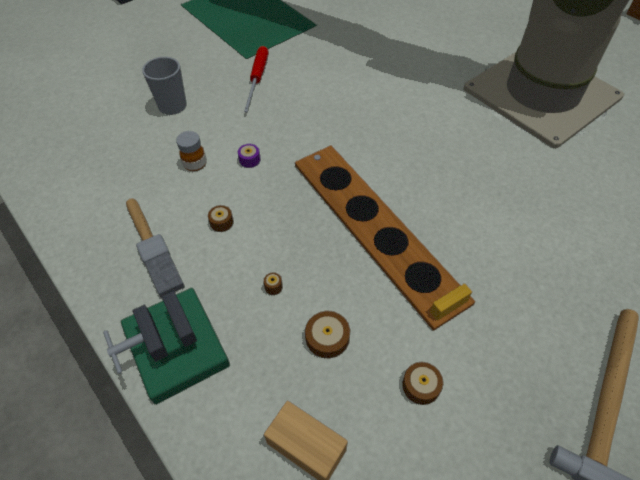

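The top view shows the wheels at about (160,204) for 52, (235,174) for 64, (300,169) for 28 and (386,173) for 40. The purple look-alike is at (436,237), the jar at (469,190), and the stop at (188,266). The pads run from (224,270) to (358,286). I'll confirm in an enlarged crop and measure.

```bash
python3 - <<'E'
from h import *
im=cv2.imread('pics/top0.png')
c=im[145:325,130:460]
cv2.imwrite('pics/crop0.png',cv2.resize(c,None,fx=2.4,fy=2.4,interpolation=cv2.INTER_CUBIC))
for n,u,v,z in [('w52',160,204,.024),('w64',235,174.5,.024),('w28',300,169,.024),('w40',386,173,.024),('purple',436,237,.024),('jar',473,188,.062),('p1',224,270.5,.014),('p2',268.5,276,.014),('p3',313,280.5,.014),('p4',358,285.5,.014),('stop',188,266,.042)]:
    print(n,np.round(pt('top0',u,v,z)[:2],4))
f=cv2.cvtColor(im,cv2.COLOR_BGR2HSV)
def blobs(m,x0,y0,x1,y1,z,amin):
    k=np.zeros_like(m);k[y0:y1,x0:x1]=m[y0:y1,x0:x1]
    n,l,s,ce=cv2.connectedComponentsWithStats(k)
    for i in range(1,n):
        if s[i,4]>amin: print(np.round(ce[i],1),s[i],np.round(pt('top0',*ce[i],z)[:2],4))
blobs(cv2.inRange(im,(0,0,0),(45,45,45)),190,245,400,310,.014,300)
print(); blobs(cv2.inRange(im,(100,150,170),(255,255,255)),130,150,410,225,.024,30)
E
```

```text
w52 [0.6303 0.2652]
w64 [0.6822 0.1327]
w28 [0.6913 0.0165]
w40 [ 0.6827 -0.138 ]
purple [ 0.5662 -0.2246]
jar [ 0.6474 -0.2826]
p1 [0.5115 0.1533]
p2 [0.5008 0.0745]
p3 [ 0.4918 -0.0045]
p4 [ 0.4819 -0.0846]
stop [0.5191 0.2111]
[223.4 270.6] [208 256  32  30 743] [0.5114 0.1544]
[268.2 275.5] [253 261  31  30 736] [0.5016 0.0751]
[312.8 280.4] [298 266  31  30 732] [ 0.492  -0.0041]
[357.4 285.3] [342 271  31  30 734] [ 0.4823 -0.0835]
```

View pics/crop0.png

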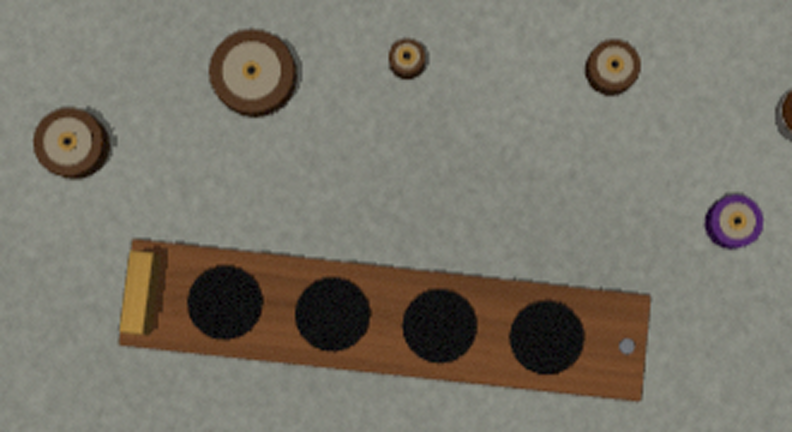

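Pads come out 80 mm apart, as they should, and heights and reach agree. The stop is at the left end, so left to right the pads take 28, 40, 52 and 64. The brown-rimmed wheel at (386,172) is wheel_40; the purple one at (436,237) is the look-alike and stays put. I'll align the jaws across the board and head for wheel_40 first.

```bash
cat >> h.py <<'E'
W={'w52':(.6306,.269),'w64':(.6827,.1334),'w28':(.6925,.0172),'w40':(.685,-.1384),'p1':(.5114,.1542),'p2':(.5016,.0749),'p3':(.492,-.0042),'p4':(.4823,-.0837)}
def go(x,y,z=None,yaw=-7.0):
    s=env.state();R=np.array(s['tool_rot']);p=np.array(s['position'])
    t=np.array([x,y,p[2] if z is None else z])
    psi=np.degrees(np.arctan2(R[1,1],R[0,1]))
    print('shift',np.round(R.T@(t-p)/.2,3),'twist',round(-((yaw-psi+90)%180-90)/180,3))
E
python3 -m creep '[{"xyz":[0,-0.48,-1],"twist":-0.368,"claw":85},{"xyz":[0,-0.48,-1],"twist":-0.368,"claw":85},{"xyz":[0,-0.48,-1],"twist":-0.368,"claw":85},{"xyz":[0,-0.48,-1],"twist":-0.368,"claw":85},{"xyz":[0,-0.48,-1],"twist":-0.368,"claw":85},{"xyz":[0,-0.48,-1],"twist":-0.368,"claw":85},{"xyz":[0,-0.48,-1],"twist":-0.368,"claw":85},{"xyz":[0,-0.48,-1],"twist":-0.368,"claw":85},{"xyz":[0,-0.48,-1],"twist":-0.368,"claw":85},{"xyz":[0,-0.48,-1],"twist":-0.368,"claw":85},{"xyz":[0,-0.48,-1],"twist":-0.368,"claw":85},{"xyz":[0,-0.48,-1],"twist":-0.368,"claw":85}]' 40
python3 -c "
from h import *
st();go(*W['w40'])"
```

```text
clock: 1.1
position: [0.3439, -0.4484, 0.2554]
tool_rot: [[-0.001, 0.992, -0.123], [0.002, -0.123, -0.992], [-1.0, -0.001, -0.002]]
wrist_force: [-0.1, -0.9, 0.5]
grip_width: 0.995
t 1.1 p [ 0.3439 -0.4484  0.2554] g 0.995 F [-0.1 -0.9  0.5] q [ 64.  13. -18.  92.   4.  76.  38.]
[[-0.001  0.992 -0.123]
 [ 0.002 -0.123 -0.992]
 [-1.    -0.001 -0.002]]
shift [ 1.000e-03  1.501e+00 -1.748e+00] twist -0.0
```

```bash
python3 -m creep '[{"xyz":[0,0.75,-0.875],"twist":0,"claw":85},{"xyz":[0,0.75,-0.875],"twist":0,"claw":85},{"xyz":[0,0.75,-0.875],"twist":0,"claw":85},{"xyz":[0,0.75,-0.875],"twist":0,"claw":85},{"xyz":[0,0.75,-0.875],"twist":0,"claw":85},{"xyz":[0,0.75,-0.875],"twist":0,"claw":85},{"xyz":[0,0.75,-0.875],"twist":0,"claw":85}]' >/dev/null
python3 -m creep '[{"xyz":[0,0.75,-0.875],"twist":0,"claw":85},{"xyz":[0,0.75,-0.875],"twist":0,"claw":85},{"xyz":[0,0.75,-0.875],"twist":0,"claw":85},{"xyz":[0,0.75,-0.875],"twist":0,"claw":85},{"xyz":[0.4,0.75,-0.875],"twist":0,"claw":85},{"xyz":[0.4,0.75,-0.875],"twist":0,"claw":85},{"xyz":[0.4,0.75,-0.875],"twist":0,"claw":85},{"xyz":[0.4,0.75,-0.875],"twist":0,"claw":85},{"xyz":[0.4,0.75,-0.875],"twist":0,"claw":85}]' >/dev/null
python3 -c "
from h import *
st();go(*W['w40'],.03);snap('wrist','w1')"
```

```text
t 2.43 p [ 0.6874 -0.13    0.1746] g 0.997 F [-0.2 -0.2  1.3] q [ 26.  34. -28.  75.  16.  75.  -9.]
[[-0.002  0.993 -0.117]
 [ 0.005 -0.117 -0.993]
 [-1.    -0.003 -0.005]]
shift [ 0.723 -0.005  0.047] twist 0.002
```

View pics/w1.png

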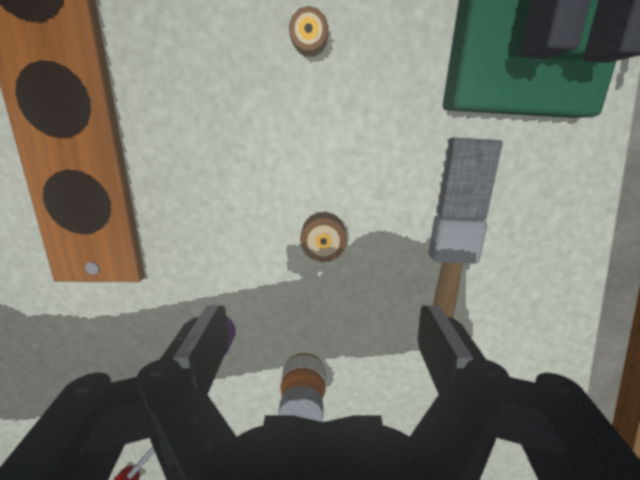

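The wrist view shows wheel_40's bush at (323,241), wheel_28's at (308,28) and pads at (53,98) and (77,202). I'll check these against the top-view positions.

```bash
python3 -c "
from h import *
for n,u,v,z in [('w40',323,241,.024),('w28',308,28,.024),('p3',53,98,.014),('p4',77,202,.014)]: print(n,np.round(pt('w1',u,v,z)[:2],4),W[n])"
python3 -m creep '[{"xyz":[0.4,-0.005,0.047],"twist":0,"claw":85},{"xyz":[0.4,-0.005,0.047],"twist":0,"claw":85},{"xyz":[0.4,-0.005,0.047],"twist":0,"claw":85},{"xyz":[0.4,-0.005,0.047],"twist":0,"claw":85}]'>/dev/null
python3 -c "
from h import *
st();go(*W['w40'],.03)"
```

```text
w40 [ 0.6861 -0.1383] (0.685, -0.1384)
w28 [0.694  0.0171] (0.6925, 0.0172)
p3 [ 0.4951 -0.0035] (0.492, -0.0042)
p4 [ 0.4853 -0.0834] (0.4823, -0.0837)
t 2.82 p [ 0.6844 -0.1423  0.0966] g 0.996 F [ 0.9 -0.8  1.6] q [ 27.  38. -27.  79.  18.  67. -10.]
[[-0.002  0.993 -0.121]
 [ 0.003 -0.121 -0.993]
 [-1.    -0.002 -0.003]]
shift [ 0.333  0.001 -0.018] twist 0.0
```

```bash
python3 -m creep '[{"xyz":[0.1,0,-0.018],"twist":0,"claw":56},{"xyz":[0.1,0,-0.018],"twist":0,"claw":56},{"xyz":[0.1,0,-0.018],"twist":0,"claw":56},{"xyz":[0.2,0,-0.018],"twist":0,"claw":56},{"xyz":[0.3,0,-0.018],"twist":0,"claw":56},{"xyz":[0.31,0,-0.018],"twist":0,"claw":56},{"xyz":[0.31,0,-0.018],"twist":0,"claw":56}]'
python3 -m creep '[{"xyz":[0,0,0],"twist":0,"claw":30},{"xyz":[0,0,0],"twist":0,"claw":30},{"xyz":[0,0,0],"twist":0,"claw":30},{"xyz":[0,0,0],"twist":0,"claw":30},{"xyz":[0,0,0],"twist":0,"claw":30}]' 40
python3 -c "
from h import *
st();go(*W['p2'],.12);snap('wrist','w2')"
```

```text
clock: 3.4
position: [0.6849, -0.1386, 0.0356]
tool_rot: [[-0.002, 0.993, -0.121], [0.003, -0.121, -0.993], [-1.0, -0.002, -0.003]]
wrist_force: [0.3, 0.5, 1.3]
grip_width: 0.656
clock: 3.82
position: [0.6863, -0.1388, 0.0387]
tool_rot: [[0.002, 0.993, -0.121], [0.003, -0.121, -0.993], [-1.0, 0.001, -0.003]]
wrist_force: [-2.4, -0.3, 6.9]
grip_width: 0.442
t 3.82 p [ 0.6863 -0.1388  0.0387] g 0.442 F [-2.4 -0.3  6.9] q [ 26.  41. -26.  81.  19.  62. -11.]
[[ 0.002  0.993 -0.121]
 [ 0.003 -0.121 -0.993]
 [-1.     0.001 -0.003]]
shift [-0.405 -1.046 -0.95 ] twist 0.0
```

View pics/w2.png

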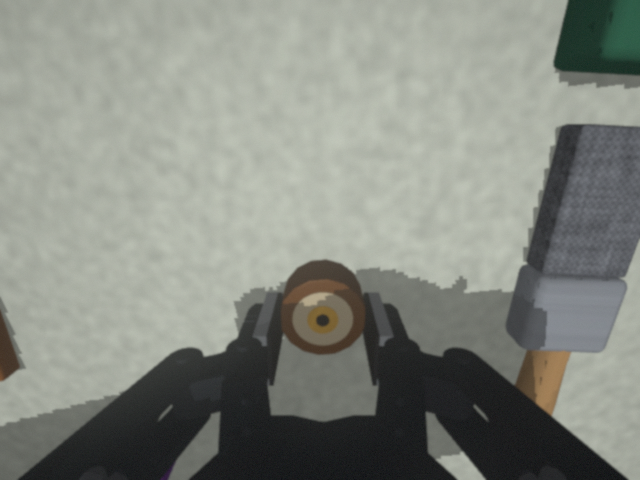

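wheel_40's bush at (322,320) sits midway between the pads, and the opening is right for 40 mm. The fingertips swung forward and brushed the bench (7 N), so I'll grasp a little higher next time. Lifting and carrying to the second pad.

```bash
python3 -m creep '[{"xyz":[-0.2,0,0],"twist":0,"claw":30},{"xyz":[-0.4,0,0],"twist":0,"claw":30},{"xyz":[-0.4,-0.2,-0.2],"twist":0,"claw":30},{"xyz":[-0.4,-0.4,-0.4],"twist":0,"claw":30},{"xyz":[-0.4,-0.6,-0.55],"twist":0,"claw":30},{"xyz":[-0.4,-0.8,-0.75],"twist":0,"claw":30},{"xyz":[-0.4,-1,-0.95],"twist":0,"claw":30},{"xyz":[-0.4,-1,-0.95],"twist":0,"claw":30},{"xyz":[-0.4,-1,-0.95],"twist":0,"claw":30},{"xyz":[-0.4,-1,-0.95],"twist":0,"claw":30}]'
python3 -c "
from h import *
go(*W['p2'],.0545);snap('wrist','w3')"
```

```text
clock: 4.7
position: [0.5081, 0.0794, 0.1208]
tool_rot: [[0.003, 0.993, -0.114], [0.003, -0.114, -0.993], [-1.0, 0.003, -0.003]]
wrist_force: [0.2, 0.3, 0.6]
grip_width: 0.444
shift [ 0.332 -0.031  0.027] twist 0.003
```

View pics/w3.png

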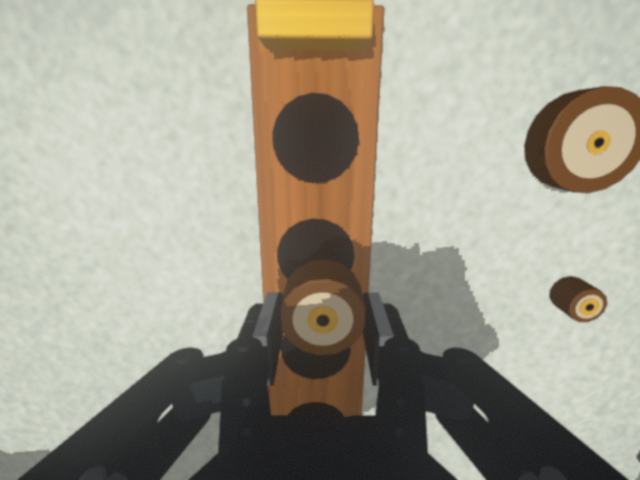

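Held wheel's bush is at (322,320). Pads show at (316,137), about (316,256), and one partly hidden at about (317,350). Wheel_64's bush is at (598,143) and wheel_28's at (589,307).

```bash
python3 -c "
from h import *
for n,u,v,z in [('p1',316,137,.014),('p2',316,256,.014),('w64',598,143,.024),('w28',589,307,.024)]: print(n,np.round(pt('w3',u,v,z)[:2],4),W[n])"
python3 -m creep '[{"xyz":[0.1,-0.031,0.027],"twist":0,"claw":30},{"xyz":[0.2,-0.031,0.027],"twist":0,"claw":30},{"xyz":[0.3,-0.031,0.027],"twist":0,"claw":30},{"xyz":[0.325,-0.031,0.027],"twist":0,"claw":30},{"xyz":[0.325,-0.031,0.027],"twist":0,"claw":30},{"xyz":[0.325,-0.031,0.027],"twist":0,"claw":30},{"xyz":[0.325,-0.031,0.027],"twist":0,"claw":30}]'
python3 -c "
from h import *
go(*W['p2'],.0545)"
```

```text
p1 [0.5127 0.1554] (0.5114, 0.1542)
p2 [0.5029 0.0751] (0.5016, 0.0749)
w64 [0.6833 0.1325] (0.6827, 0.1334)
w28 [0.6932 0.0173] (0.6925, 0.0172)
clock: 5.33
position: [0.5046, 0.0721, 0.0572]
tool_rot: [[0.006, 0.993, -0.117], [0.002, -0.117, -0.993], [-1.0, 0.006, -0.003]]
wrist_force: [0.4, 0.7, 0.5]
grip_width: 0.439
shift [ 0.014 -0.017 -0.012] twist 0.002
```

```bash
python3 -m creep '[{"xyz":[0.014,-0.015,-0.012],"twist":0,"claw":30},{"xyz":[0.02,-0.015,-0.012],"twist":0,"claw":30},{"xyz":[0.02,-0.015,-0.012],"twist":0,"claw":30},{"xyz":[0.02,-0.015,-0.012],"twist":0,"claw":30}]'
python3 -m creep '[{"xyz":[0,0,0],"twist":0,"claw":60},{"xyz":[0,0,0],"twist":0,"claw":60},{"xyz":[0,0,0],"twist":0,"claw":60},{"xyz":[0,0,0],"twist":0,"claw":60},{"xyz":[-0.2,0,0],"twist":0,"claw":60},{"xyz":[-0.35,0,0],"twist":0,"claw":60},{"xyz":[-0.35,0,0],"twist":0,"claw":60}]'
python3 -c "
from h import *
go(*W['w28'],.12)"
```

```text
clock: 5.67
position: [0.502, 0.0749, 0.0534]
tool_rot: [[0.006, 0.993, -0.117], [0.002, -0.117, -0.993], [-1.0, 0.006, -0.003]]
wrist_force: [0.7, 0.1, -0.7]
grip_width: 0.441
clock: 6.25
position: [0.5044, 0.0757, 0.1289]
tool_rot: [[0.014, 0.993, -0.116], [0.003, -0.116, -0.993], [-1.0, 0.014, -0.005]]
wrist_force: [1.9, 0.6, -0.6]
grip_width: 0.7
shift [0.057 0.967 0.181] twist 0.002
```

```bash
python3 -m creep '[{"xyz":[0,0.2,0.04],"twist":0,"claw":46},{"xyz":[0,0.4,0.08],"twist":0,"claw":46},{"xyz":[0,0.6,0.12],"twist":0,"claw":46},{"xyz":[0,0.8,0.16],"twist":0,"claw":46},{"xyz":[0.05,0.967,0.181],"twist":0,"claw":46},{"xyz":[0.05,0.967,0.181],"twist":0,"claw":46},{"xyz":[0.05,0.967,0.181],"twist":0,"claw":46},{"xyz":[0.05,0.967,0.181],"twist":0,"claw":46}]'
python3 -c "
from h import *
go(*W['w28'],.043);snap('top','top1')
im=cv2.imread('pics/top1.png')[145:325,130:460]
cv2.imwrite('pics/crop1.png',cv2.resize(im,None,fx=2.4,fy=2.4,interpolation=cv2.INTER_CUBIC))"
```

```text
clock: 6.92
position: [0.6918, 0.0179, 0.1209]
tool_rot: [[0.013, 0.993, -0.116], [0.004, -0.116, -0.993], [-1.0, 0.013, -0.005]]
wrist_force: [0.0, 0.8, -0.6]
grip_width: 0.539
shift [ 0.39  -0.001  0.005] twist 0.002
```

View pics/crop1.png

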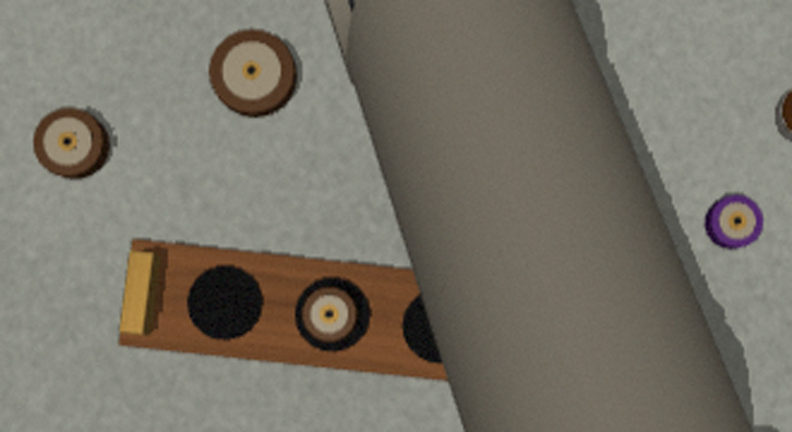

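wheel_40 lies well centred on the second pad, bush at crop (329,314) and pad at (333,314). Now wheel_28.

```bash
python3 -m creep '[{"xyz":[0.2,0,0.005],"twist":0,"claw":46},{"xyz":[0.36,0,0.005],"twist":0,"claw":46},{"xyz":[0.38,0,0.005],"twist":0,"claw":46},{"xyz":[0.38,0,0.005],"twist":0,"claw":46},{"xyz":[0.38,0,0.005],"twist":0,"claw":46}]'
python3 -m creep '[{"xyz":[0,0,0],"twist":0,"claw":18},{"xyz":[0,0,0],"twist":0,"claw":18},{"xyz":[0,0,0],"twist":0,"claw":18},{"xyz":[0,0,0],"twist":0,"claw":18},{"xyz":[0,0,0],"twist":0,"claw":18}]' 40
python3 -c "
from h import *
go(*W['p1'],.125)"
```

```text
clock: 7.38
position: [0.6932, 0.0179, 0.048]
tool_rot: [[0.016, 0.993, -0.115], [0.004, -0.115, -0.993], [-1.0, 0.016, -0.005]]
wrist_force: [-0.5, 0.0, 1.7]
grip_width: 0.54
clock: 7.8
position: [0.694, 0.018, 0.0495]
tool_rot: [[0.018, 0.993, -0.115], [0.004, -0.115, -0.993], [-1.0, 0.018, -0.006]]
wrist_force: [-0.1, 0.4, 7.6]
grip_width: 0.214
shift [-0.392 -0.978 -0.574] twist 0.002
```

The opening is 18 mm, so the fingers closed above wheel_28: the tips really are only 25 mm ahead. I'll lift, reopen and check the wheel.

```bash
python3 -m creep '[{"xyz":[-0.2,0,0],"twist":0,"claw":18},{"xyz":[-0.3,0,0],"twist":0,"claw":46},{"xyz":[-0.3,0,0],"twist":0,"claw":46},{"xyz":[-0.3,0,0],"twist":0,"claw":46},{"xyz":[-0.3,0,0],"twist":0,"claw":46}]'
python3 -c "
from h import *
go(*W['w28'],.032);snap('wrist','w4')"
```

```text
clock: 8.22
position: [0.6926, 0.0176, 0.1091]
tool_rot: [[0.017, 0.993, -0.115], [0.003, -0.115, -0.993], [-1.0, 0.017, -0.005]]
wrist_force: [-0.1, 0.5, -0.4]
grip_width: 0.539
shift [ 0.385 -0.007  0.004] twist 0.002
```

View pics/w4.png

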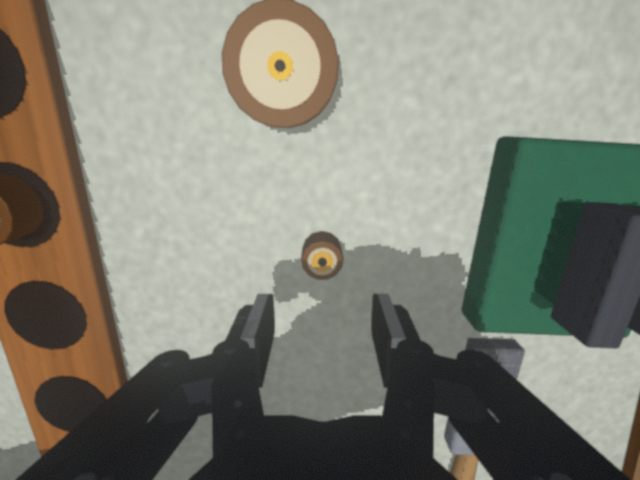

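wheel_28 is still upright between the jaws, bush at (322,262). Descending lower this time.

```bash
python3 -c "
from h import *
print(pt('w4',322,262,.024))"
python3 -m creep '[{"xyz":[0.2,-0.002,0.004],"twist":0,"claw":46},{"xyz":[0.36,-0.002,0.004],"twist":0,"claw":46},{"xyz":[0.4,-0.002,0.004],"twist":0,"claw":46},{"xyz":[0.4,-0.002,0.004],"twist":0,"claw":46},{"xyz":[0.4,-0.002,0.004],"twist":0,"claw":46},{"xyz":[0.4,-0.002,0.004],"twist":0,"claw":46}]'
python3 -m creep '[{"xyz":[0,0,0],"twist":0,"claw":18},{"xyz":[0,0,0],"twist":0,"claw":18},{"xyz":[0,0,0],"twist":0,"claw":18},{"xyz":[0,0,0],"twist":0,"claw":18},{"xyz":[0,0,0],"twist":0,"claw":18}]' 40
python3 -c "
from h import *
go(*W['p1'],.125)"
```

```text
[0.6933045  0.01721464 0.024     ]
clock: 8.77
position: [0.6932, 0.0172, 0.0286]
tool_rot: [[0.016, 0.993, -0.115], [0.004, -0.115, -0.993], [-1.0, 0.016, -0.005]]
wrist_force: [0.3, 0.1, 0.6]
grip_width: 0.54
clock: 9.18
position: [0.6936, 0.0173, 0.0294]
tool_rot: [[0.017, 0.993, -0.115], [0.004, -0.115, -0.993], [-1.0, 0.017, -0.006]]
wrist_force: [-1.8, 0.9, 5.1]
grip_width: 0.307
shift [-0.491 -0.976 -0.578] twist 0.002
```

```bash
python3 -m creep '[{"xyz":[-0.2,0,0],"twist":0,"claw":18},{"xyz":[-0.4,0,0],"twist":0,"claw":18},{"xyz":[-0.48,-0.2,-0.12],"twist":0,"claw":18},{"xyz":[-0.48,-0.4,-0.24],"twist":0,"claw":18},{"xyz":[-0.48,-0.6,-0.36],"twist":0,"claw":18},{"xyz":[-0.48,-0.8,-0.48],"twist":0,"claw":18},{"xyz":[-0.48,-0.976,-0.578],"twist":0,"claw":18},{"xyz":[-0.48,-0.976,-0.578],"twist":0,"claw":18},{"xyz":[-0.48,-0.976,-0.578],"twist":0,"claw":18},{"xyz":[-0.48,-0.976,-0.578],"twist":0,"claw":18},{"xyz":[-0.48,-0.976,-0.578],"twist":0,"claw":18}]'
python3 -c "
from h import *
go(*W['p1'],.045);snap('wrist','w5')"
```

```text
clock: 10.1
position: [0.5119, 0.1535, 0.1228]
tool_rot: [[0.018, 0.993, -0.116], [0.003, -0.116, -0.993], [-1.0, 0.017, -0.005]]
wrist_force: [-0.5, 0.1, 0.1]
grip_width: 0.308
shift [ 0.389 -0.01  -0.001] twist 0.002
```

View pics/w5.png

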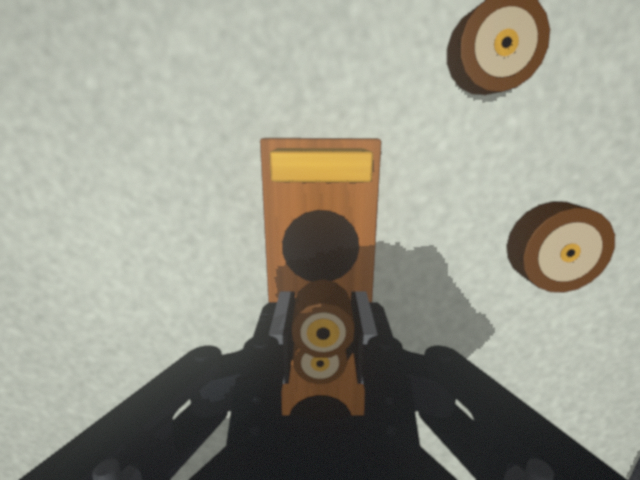

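wheel_28 is held upright with its bush at (323,332), and pad 1 is at (320,245). wheel_64's bush is at (570,253) and wheel_52's at (507,42). Lowering and releasing.

```bash
python3 -c "
from h import *
for n,u,v,z in [('p1',320,245,.014),('w64',570,253,.024),('w52',507,42,.024)]: print(n,np.round(pt('w5',u,v,z)[:2],4),W[n])"
python3 -m creep '[{"xyz":[0.2,-0.005,0],"twist":0,"claw":18},{"xyz":[0.3,-0.005,0],"twist":0,"claw":18},{"xyz":[0.36,-0.005,0],"twist":0,"claw":18},{"xyz":[0.389,-0.005,0],"twist":0,"claw":18},{"xyz":[0.389,-0.005,0],"twist":0,"claw":18},{"xyz":[0.389,-0.005,0],"twist":0,"claw":18},{"xyz":[0.389,-0.005,0],"twist":0,"claw":18}]'
python3 -m creep '[{"xyz":[0,0,0],"twist":0,"claw":46},{"xyz":[0,0,0],"twist":0,"claw":46},{"xyz":[0,0,0],"twist":0,"claw":46},{"xyz":[0,0,0],"twist":0,"claw":46},{"xyz":[-0.2,0,0],"twist":0,"claw":46},{"xyz":[-0.35,0,0],"twist":0,"claw":85},{"xyz":[-0.35,0,0],"twist":0,"claw":85}]'
python3 -c "
from h import *
go(*W['w64'],.12)"
```

```text
p1 [0.512  0.1564] (0.5114, 0.1542)
w64 [0.6833 0.1328] (0.6827, 0.1334)
w52 [0.6323 0.2682] (0.6306, 0.269)
clock: 10.73
position: [0.5134, 0.1537, 0.0456]
tool_rot: [[0.019, 0.993, -0.117], [0.004, -0.117, -0.993], [-1.0, 0.018, -0.006]]
wrist_force: [0.1, 0.0, -0.0]
grip_width: 0.311
clock: 11.32
position: [0.5147, 0.1548, 0.1212]
tool_rot: [[0.027, 0.993, -0.116], [0.006, -0.117, -0.993], [-1.0, 0.026, -0.009]]
wrist_force: [1.4, 0.3, -0.4]
grip_width: 0.804
shift [0.028 0.846 0.009] twist 0.002
```

```bash
python3 -m creep '[{"xyz":[0,0.2,0],"twist":0,"claw":85},{"xyz":[0,0.4,0],"twist":0,"claw":85},{"xyz":[0,0.6,0],"twist":0,"claw":85},{"xyz":[0.02,0.846,0.01],"twist":0,"claw":85},{"xyz":[0.02,0.846,0.01],"twist":0,"claw":85},{"xyz":[0.02,0.846,0.01],"twist":0,"claw":85},{"xyz":[0.02,0.846,0.01],"twist":0,"claw":85}]'
python3 -c "
from h import *
go(*W['w64'],.026);snap('wrist','w6')"
```

```text
clock: 11.9
position: [0.6822, 0.1335, 0.1209]
tool_rot: [[0.025, 0.993, -0.116], [0.006, -0.117, -0.993], [-1.0, 0.024, -0.009]]
wrist_force: [-0.4, -1.0, 0.7]
grip_width: 1.0
shift [ 0.474 -0.009  0.004] twist 0.002
```

View pics/w6.png

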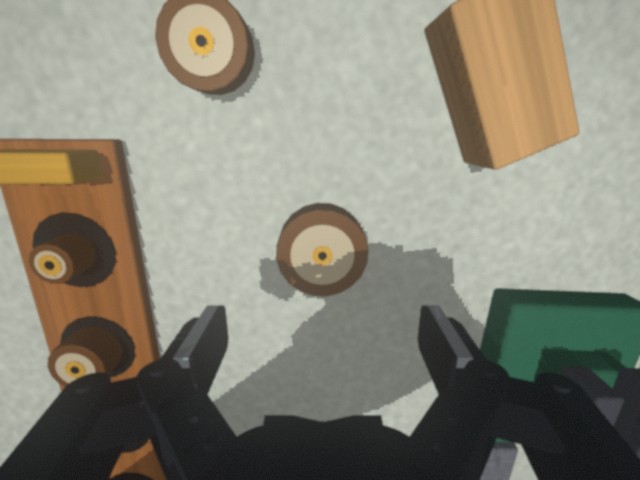

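wheel_64's bush at (322,256) is centred between the open jaws. wheel_28 and wheel_40 stand on their pads at the left, and the vice is clear of the fingers by my numbers.

```bash
python3 -m creep '[{"xyz":[0.2,-0.005,0.004],"twist":0,"claw":85},{"xyz":[0.36,-0.009,0.004],"twist":0,"claw":85},{"xyz":[0.44,-0.009,0.004],"twist":0,"claw":85},{"xyz":[0.474,-0.009,0.004],"twist":0,"claw":85},{"xyz":[0.474,-0.009,0.004],"twist":0,"claw":85},{"xyz":[0.474,-0.009,0.004],"twist":0,"claw":85}]'
python3 -m creep '[{"xyz":[0,0,0],"twist":0,"claw":54},{"xyz":[0,0,0],"twist":0,"claw":54},{"xyz":[0,0,0],"twist":0,"claw":54},{"xyz":[0,0,0],"twist":0,"claw":54},{"xyz":[0,0,0],"twist":0,"claw":54}]' 40
python3 -c "
from h import *
go(*W['p4'],.125)"
```

```text
clock: 12.45
position: [0.6828, 0.1344, 0.0282]
tool_rot: [[0.027, 0.993, -0.115], [0.007, -0.116, -0.993], [-1.0, 0.026, -0.01]]
wrist_force: [-0.2, -0.1, 0.4]
grip_width: 0.997
clock: 12.87
position: [0.6841, 0.1349, 0.031]
tool_rot: [[0.031, 0.993, -0.115], [0.007, -0.116, -0.993], [-0.999, 0.03, -0.011]]
wrist_force: [-3.1, -0.5, 8.6]
grip_width: 0.724
shift [-0.509 -0.862  1.197] twist 0.002
```

```bash
python3 -m creep '[{"xyz":[-0.2,0,0],"twist":0,"claw":54},{"xyz":[-0.4,0,0],"twist":0,"claw":54},{"xyz":[-0.48,-0.12,0.16],"twist":0,"claw":54},{"xyz":[-0.48,-0.24,0.32],"twist":0,"claw":54},{"xyz":[-0.48,-0.36,0.48],"twist":0,"claw":54},{"xyz":[-0.48,-0.48,0.64],"twist":0,"claw":54},{"xyz":[-0.48,-0.6,0.8],"twist":0,"claw":54},{"xyz":[-0.48,-0.7,0.95],"twist":0,"claw":54},{"xyz":[-0.48,-0.7,0.95],"twist":0,"claw":54},{"xyz":[-0.48,-0.7,0.95],"twist":0,"claw":54}]'
python3 -c "
from h import *
go(*W['p4'],.11)"
```

```text
clock: 13.7
position: [0.5197, -0.0406, 0.1219]
tool_rot: [[0.032, 0.992, -0.119], [0.005, -0.119, -0.993], [-0.999, 0.031, -0.009]]
wrist_force: [0.9, 0.1, -0.9]
grip_width: 0.723
shift [ 0.052 -0.162  0.237] twist 0.001
```

```bash
python3 -m creep '[{"xyz":[0.05,-0.1,0.15],"twist":0,"claw":54},{"xyz":[0.05,-0.162,0.237],"twist":0,"claw":54},{"xyz":[0.05,-0.162,0.237],"twist":0,"claw":54},{"xyz":[0.05,-0.162,0.237],"twist":0,"claw":54},{"xyz":[0.05,-0.162,0.237],"twist":0,"claw":54}]'
python3 -c "
from h import *
go(*W['p4'],.047)"
```

```text
clock: 14.12
position: [0.4835, -0.0826, 0.1113]
tool_rot: [[0.034, 0.992, -0.118], [0.006, -0.118, -0.993], [-0.999, 0.033, -0.009]]
wrist_force: [0.6, 1.4, 0.0]
grip_width: 0.729
shift [ 0.321 -0.016  0.009] twist 0.001
```

```bash
python3 -m creep '[{"xyz":[0.15,-0.008,0.009],"twist":0,"claw":54},{"xyz":[0.26,-0.014,0.009],"twist":0,"claw":54},{"xyz":[0.32,-0.014,0.009],"twist":0,"claw":54},{"xyz":[0.321,-0.014,0.009],"twist":0,"claw":54},{"xyz":[0.321,-0.014,0.009],"twist":0,"claw":54},{"xyz":[0.321,-0.014,0.009],"twist":0,"claw":54},{"xyz":[0.321,-0.014,0.009],"twist":0,"claw":54}]'
python3 -c "
from h import *
go(*W['p4'],.046);snap('wrist','w7')"
```

```text
clock: 14.7
position: [0.4835, -0.0834, 0.0479]
tool_rot: [[0.036, 0.992, -0.117], [0.005, -0.117, -0.993], [-0.999, 0.035, -0.009]]
wrist_force: [0.2, 0.2, 0.2]
grip_width: 0.724
shift [ 0.009 -0.006  0.002] twist 0.001
```

View pics/w7.png

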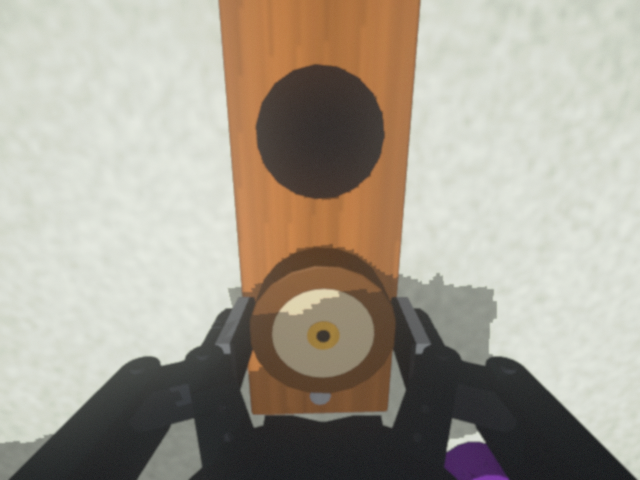

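wheel_64 is at the last pad, bush at (322,335), centred across the board. Pad 3 at (320,131) is free. Releasing.

```bash
python3 -m creep '[{"xyz":[0.01,-0.006,0],"twist":0,"claw":54},{"xyz":[0.01,-0.006,0],"twist":0,"claw":54},{"xyz":[0.01,-0.006,0],"twist":0,"claw":84},{"xyz":[0.01,-0.006,0],"twist":0,"claw":84},{"xyz":[0.01,-0.006,0],"twist":0,"claw":84},{"xyz":[0.01,-0.006,0],"twist":0,"claw":84},{"xyz":[-0.2,0,0],"twist":0,"claw":84},{"xyz":[-0.4,0,0],"twist":0,"claw":84},{"xyz":[-0.4,0,0],"twist":0,"claw":84}]'
python3 -c "
from h import *
go(.6312,.2685,.125)"
```

```text
clock: 15.5
position: [0.484, -0.0841, 0.1344]
tool_rot: [[0.044, 0.992, -0.117], [0.003, -0.117, -0.993], [-0.999, 0.044, -0.008]]
wrist_force: [1.1, 0.4, 1.1]
grip_width: 0.98
shift [ 0.085  0.522 -1.836] twist 0.002
```

```bash
python3 -m creep '[{"xyz":[0,0.06,-0.2],"twist":0,"claw":76},{"xyz":[0,0.11,-0.4],"twist":0,"claw":76},{"xyz":[0,0.17,-0.6],"twist":0,"claw":76},{"xyz":[0,0.22,-0.8],"twist":0,"claw":76},{"xyz":[0.04,0.26,-0.92],"twist":0,"claw":76},{"xyz":[0.04,0.26,-0.92],"twist":0,"claw":76},{"xyz":[0.04,0.26,-0.92],"twist":0,"claw":76}]'>/dev/null
python3 -m creep '[{"xyz":[0,0.06,-0.2],"twist":0,"claw":76},{"xyz":[0,0.11,-0.4],"twist":0,"claw":76},{"xyz":[0,0.17,-0.6],"twist":0,"claw":76},{"xyz":[0,0.22,-0.8],"twist":0,"claw":76},{"xyz":[0.04,0.26,-0.92],"twist":0,"claw":76},{"xyz":[0.04,0.26,-0.92],"twist":0,"claw":76},{"xyz":[0.04,0.26,-0.92],"twist":0,"claw":76}]'
python3 -c "
from h import *
go(.6312,.2685,.027);snap('wrist','w8')"
```

```text
clock: 16.67
position: [0.6299, 0.2715, 0.1246]
tool_rot: [[0.042, 0.993, -0.113], [0.004, -0.113, -0.994], [-0.999, 0.041, -0.008]]
wrist_force: [0.4, -0.1, -0.5]
grip_width: 0.889
shift [ 0.488 -0.012  0.019] twist 0.003
```

View pics/w8.png

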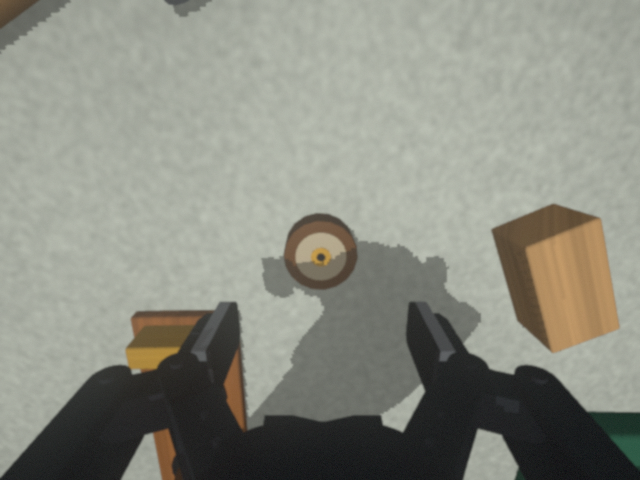

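wheel_52's bush at (321,257) is centred between the jaws, clear of the stop at (165,345).

```bash
python3 -m creep '[{"xyz":[0.2,-0.005,0.01],"twist":0,"claw":76},{"xyz":[0.36,-0.009,0.019],"twist":0,"claw":76},{"xyz":[0.44,-0.009,0.019],"twist":0,"claw":76},{"xyz":[0.488,-0.009,0.019],"twist":0,"claw":76},{"xyz":[0.488,-0.009,0.019],"twist":0,"claw":76},{"xyz":[0.488,-0.009,0.019],"twist":0,"claw":76}]'
python3 -m creep '[{"xyz":[0,0,0],"twist":0,"claw":42},{"xyz":[0,0,0],"twist":0,"claw":42},{"xyz":[0,0,0],"twist":0,"claw":42},{"xyz":[0,0,0],"twist":0,"claw":42},{"xyz":[0,0,0],"twist":0,"claw":42}]' 40
python3 -c "
from h import *
go(*W['p3'],.125)"
```

```text
clock: 17.22
position: [0.6329, 0.2664, 0.0288]
tool_rot: [[0.044, 0.992, -0.115], [0.003, -0.115, -0.993], [-0.999, 0.043, -0.008]]
wrist_force: [0.4, 0.6, 0.8]
grip_width: 0.894
clock: 17.63
position: [0.6341, 0.267, 0.0316]
tool_rot: [[0.047, 0.992, -0.115], [0.004, -0.116, -0.993], [-0.999, 0.046, -0.01]]
wrist_force: [-1.9, -1.2, 10.7]
grip_width: 0.584
shift [-0.506 -0.527  1.424] twist 0.002
```

```bash
python3 -m creep '[{"xyz":[-0.2,0,0],"twist":0,"claw":42},{"xyz":[-0.4,0,0],"twist":0,"claw":42},{"xyz":[-0.49,-0.06,0.16],"twist":0,"claw":42},{"xyz":[-0.49,-0.12,0.32],"twist":0,"claw":42},{"xyz":[-0.49,-0.18,0.48],"twist":0,"claw":42},{"xyz":[-0.49,-0.24,0.64],"twist":0,"claw":42},{"xyz":[-0.49,-0.3,0.8],"twist":0,"claw":42},{"xyz":[-0.49,-0.36,0.95],"twist":0,"claw":42},{"xyz":[-0.49,-0.36,0.95],"twist":0,"claw":42},{"xyz":[-0.49,-0.36,0.95],"twist":0,"claw":42}]'
python3 -c "
from h import *
go(*W['p3'],.11)"
```

```text
clock: 18.47
position: [0.5363, 0.0842, 0.1254]
tool_rot: [[0.049, 0.992, -0.118], [0.003, -0.119, -0.993], [-0.999, 0.048, -0.008]]
wrist_force: [-1.2, 1.1, -0.6]
grip_width: 0.591
shift [ 0.065 -0.171  0.466] twist 0.001
```

```bash
python3 -m creep '[{"xyz":[0,-0.06,0.16],"twist":0,"claw":42},{"xyz":[0,-0.12,0.32],"twist":0,"claw":42},{"xyz":[0.05,-0.171,0.466],"twist":0,"claw":42},{"xyz":[0.05,-0.171,0.466],"twist":0,"claw":42},{"xyz":[0.05,-0.171,0.466],"twist":0,"claw":42},{"xyz":[0.05,-0.171,0.466],"twist":0,"claw":42}]'
python3 -c "
from h import *
go(*W['p3'],.048)"
```

```text
clock: 18.97
position: [0.4928, -0.0027, 0.1138]
tool_rot: [[0.051, 0.992, -0.117], [0.003, -0.117, -0.993], [-0.999, 0.05, -0.009]]
wrist_force: [0.2, -0.2, 0.3]
grip_width: 0.588
shift [ 0.328 -0.019  0.011] twist 0.001
```

```bash
python3 -m creep '[{"xyz":[0.15,-0.008,0.009],"twist":0,"claw":42},{"xyz":[0.26,-0.016,0.011],"twist":0,"claw":42},{"xyz":[0.32,-0.016,0.011],"twist":0,"claw":42},{"xyz":[0.328,-0.016,0.011],"twist":0,"claw":42},{"xyz":[0.328,-0.016,0.011],"twist":0,"claw":42},{"xyz":[0.328,-0.016,0.011],"twist":0,"claw":42},{"xyz":[0.328,-0.016,0.011],"twist":0,"claw":42}]'
python3 -m creep '[{"xyz":[0.007,0,0],"twist":0,"claw":42},{"xyz":[0.007,0,0],"twist":0,"claw":42},{"xyz":[0.007,0,0],"twist":0,"claw":70},{"xyz":[0.007,0,0],"twist":0,"claw":70},{"xyz":[0.007,0,0],"twist":0,"claw":70},{"xyz":[0.007,0,0],"twist":0,"claw":70},{"xyz":[-0.2,0,0],"twist":0,"claw":70},{"xyz":[-0.4,0,0],"twist":0,"claw":70},{"xyz":[-0.7,0,0],"twist":0,"claw":70},{"xyz":[-0.7,0,0],"twist":0,"claw":70}]'
python3 -m creep '[{"xyz":[0,0.2,0.2],"twist":0,"claw":70},{"xyz":[0,0.4,0.4],"twist":0,"claw":70},{"xyz":[0,0.4,0.6],"twist":0,"claw":70},{"xyz":[0,0.4,0.8],"twist":0,"claw":70},{"xyz":[0,0.4,1],"twist":0,"claw":70},{"xyz":[0,0.4,1],"twist":0,"claw":70},{"xyz":[0,0.4,1],"twist":0,"claw":70},{"xyz":[0,0.4,1],"twist":0,"claw":70}]'
python3 -c "
from h import *
snap('scene','scene1');snap('top','top2')
im=cv2.imread('pics/top2.png')[145:325,130:460]
cv2.imwrite('pics/crop2.png',cv2.resize(im,None,fx=2.4,fy=2.4,interpolation=cv2.INTER_CUBIC))"
```

```text
clock: 19.55
position: [0.4937, -0.0039, 0.0494]
tool_rot: [[0.053, 0.992, -0.116], [0.003, -0.117, -0.993], [-0.999, 0.052, -0.009]]
wrist_force: [-0.7, -0.1, -1.3]
grip_width: 0.584
clock: 20.38
position: [0.4878, -0.0038, 0.1941]
tool_rot: [[0.058, 0.992, -0.116], [0.003, -0.116, -0.993], [-0.998, 0.057, -0.009]]
wrist_force: [1.1, -0.1, -0.2]
grip_width: 0.82
clock: 21.05
position: [0.5436, -0.2128, 0.1964]
tool_rot: [[0.057, 0.991, -0.118], [0.003, -0.118, -0.993], [-0.998, 0.057, -0.01]]
wrist_force: [0.3, 1.3, 0.9]
grip_width: 0.819
```

View pics/crop2.png

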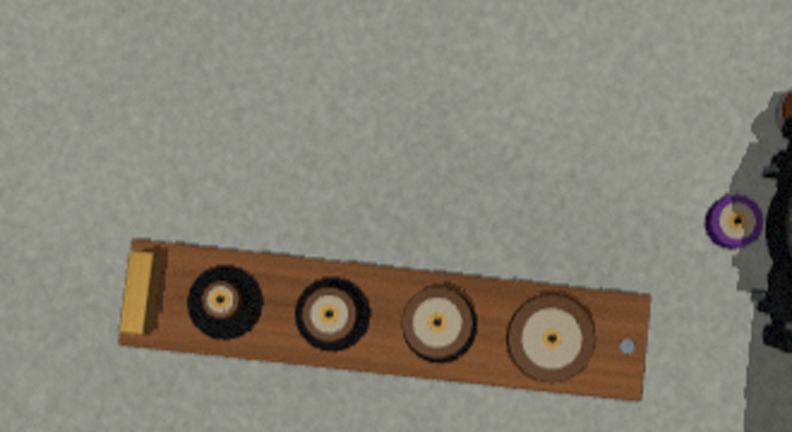

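View pics/scene1.png

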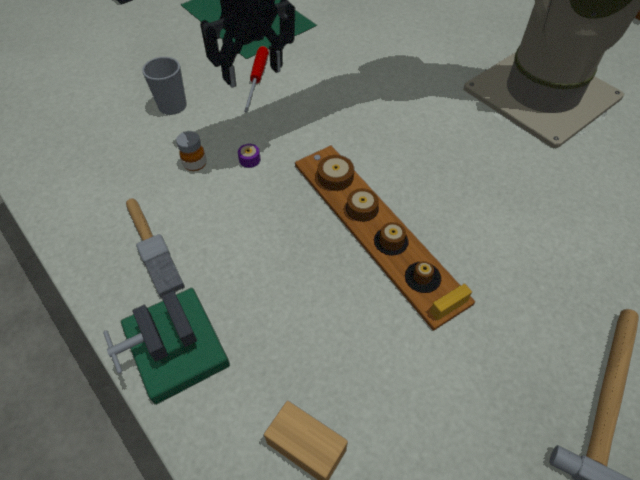

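The order is right and all four wheels lie flat, with the jar and the purple wheel unmoved. Bushes in the crop are at (220,299), (329,314), (437,322) and (552,338). I'll turn those into offsets from the pad centres, then hand in.

```bash
python3 -c "
from h import *
for n,u,v in [('p1',220,299),('p2',329,314),('p3',437,322),('p4',552,338)]:
    p=pt('top2',u/2.4+129.7,v/2.4+144.7,.038)[:2];print(n,np.round(1000*(p-W[n]),1))
env.job_done();st()"
```

```text
p1 [1.5 0.2]
p2 [-0.5  1. ]
p3 [2.4 2.1]
p4 [-0.5 -1.5]
the job is handed in; nothing more can be done
the job is handed in; nothing more can be done
```

The four wheels are back on the board in order from the brass stop: 28, 40, 52 and 64 mm. I handed the job in at about 21 s of the 88 s allowed; no verdict is reported.

- **Placing:** the last top picture puts every wheel centre within about 3 mm of its pad centre (12 mm allowed). The top and scene pictures show all four lying flat and the gripper clear.
- **Jar and look-alike:** the jar is still standing and the purple wheel is where it was, as far as the pictures show. I did not measure the jar's position again.
- **What went wrong:** my first grasp of wheel_28 was too high. The fingers closed on its top with about 8 N, the wheel stayed upright, and a lower second grasp held it.
- **Tool tilt:** the tool drifted to about 3 degrees of tilt over the moves, and I did not correct it. I saw no effect on the placed wheels.

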